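Open the stock case and pick the long pull handles

ROBOT

A 6-joint arm with a two-finger parallel gripper is mounted at the origin on the work surface. World frame = base frame: x ahead of the robot, y to its left, z up, the work surface at z = 0. Lengths are in m, angles in rad, forces in N, time in s.
With the tool pointing down it reaches from about 0.275 to 0.875 m from the base axis. Payload 12.5 kg.
Tool frame: the origin (TCP) lies at the very end of the fingers, on their centre line; the grasp point (between the pads) lies 19 mm behind it; z points along the fingers, y is the line along which they close (so a half turn about z gives the same grasp; the last joint's range is limited). The gripper opens to 85 mm and grips with 20 to 120 N. Pads are 22 mm wide; open, the fingers measure 114 mm over their backs; the gripper's body (76 mm by 85 mm) begins 54 mm behind the grasp point. The pads swing forward as they close: fully open they stand 13 mm farther back than shut.
Start: joints at [-1.342, 0.351, 1.652, -0, 1.139, -0.085], TCP at [0.17, -0.523, 0.231] pointing down, gripper open.
Joint ranges: [-2.75, 2.75], [-0.79, 2.1], [0.01, 2.65], [-1.57, 4.71], [0.07, 3.14], [-2.87, 2.87]. Speed limits (rad/s): [2.22, 2.22, 2.79, 3.14, 3.14, 3.14].

INTERFACE

Orientations are given as a 3x3 rotation matrix whose columns are the frame's x, y, z axes.
In Python, from bench import manip gives the robot as it stands. Calls block until the motion is done:
- manip.move_ptp(position, orientation): joint-space move of the TCP to a pose.
- manip.move_l(position, attitude=None, max_speed=0.15): straight line of the TCP; attitude=None keeps the orientation; max_speed is the mean speed in m/s.
- manip.move_j(angles): joint-space move.
- manip.set_gripper(opening, effort=None): opening from 0.0 (shut) to 1.0 (fully open); effort is the grip in N (None keeps the last); returns when the fingers have stopped.
- manip.dwell(seconds).
- manip.inverse_kinematics(position, orientation): joint angles nearest the present ones, or None.
- manip.grab_frame(name): name is "side" or "top" or "wrist"; returns (picture, depth): 384x512x3 uint8, red, green, blue; 384x512 float32, m along the optical axis (not along the pixel's ray), 0 where there is no reading.
- manip.get_calibration(name): a dict with "camera_matrix" (3x3 intrinsics, pixels), "R" (3x3) and "t" (3): a world point X has camera coordinates R X + t. Camera axes: x right, y down, z forward; pixel columns grow to the right and rows downward; lengths in m; the calibration is good to about 2 mm. A picture is of the moment at which its call begins: read the wrist's pose just before it. get_calibration takes no time and is no camera call; for the wrist camera it gives the pose at the moment of the call.
A pose or a line that the arm cannot do raises manip.Unreachable and nothing moves.
- manip.sign_off(): hands the job in; it is judged then, once.
Trained networks look in the newest picture that a camera, given by its name, has taken for a name from the list of things; names that differ only in an ending like _2 or _b are one class to them, and where a whole thing is asked for, a point or a joint stands for the part that bears it (a point fixed in the world has none). Each returns a list of dicts, best first, with "confidence" (0 to 1); they miss things now and then, are a little off and sometimes report something else, mostly with a low value. They report only what shows in the picture. A call takes as long as a camera call.
- manip.look_for(camera, name): "at" ([x, y, z] in m, in world coordinates, good to about 4 mm: the middle of the surface that is visible of it).
Readings, each from a call of its own:
- manip.current_time(): time.
- manip.current_qpos(): joint angles.
- manip.current_joint_vel(): joint speeds.
- manip.current_joint_torque(): joint torques, N m.
- manip.current_ee_pos(): TCP position.
- manip.current_tcp_rot(): TCP orientation.
- manip.current_force(): force on the tool from outside, world axes, zero at the start.
- manip.current_ft_torque(): the same for the moment, N m.
- manip.current_grip_width(): opening from 0.0 (shut) to 1.0 (fully open).
- manip.current_grip_force(): force on a finger pad.
Only numpy, scipy, OpenCV 4.12 (cv2) and the standard library are available. Lean on these libraries where they do the work, as an engineer would, in place of code of your own. Each camera call takes 0.05 s, during which the arm holds its last target. There are 200 camera calls.

TASK

Turn the four brass turn buttons on the stock case fully aside, then lift the white panel out and lay it flat on the middle of the cork mat, grip upward. Then move every long pull handle (150 mm) from the case into the blue tray, each standing on both feet on the tray floor; leave the short ones (110 mm) in the case and do not disturb the other things on the bench.

Things in the scene. Friction and masses are not known exactly. Their poses are not given: they have to be found in the camera images.
- case: Fixed wooden stock case, outer size 310 mm (its x) by 242 mm (its y), rim 60 mm high. Origin: centre of the underside. Inside: floor at 8 mm height, 272 x 168 mm clear, for the handles, which stand there about parallel to the case's y, in a row along its x 52 mm apart. The rim has a rebate (opening 286 x 182 mm) whose ledge, at 51 mm height, carries the panel.
- panel: White flat panel 280 mm (its x) by 176 mm (its y) by 8 mm, about 0.3 kg, lying loose in the case's rebate with 3 mm play all round. Origin: centre of the underside, z up. In its middle stands a black grip block 80 mm long along x, 22 mm wide, rising from 8 to 44 mm above the underside.
- mat: Fixed cork mat 310 mm (its x) by 205 mm (its y), 4 mm thick, on the bench to one side of the case. Origin: centre of its underside.
- tray: Loose open blue plastic tray, 192 x 192 mm outside, walls 4 mm thick and 26 mm high, floor 4 mm thick, about 0.5 kg, on the bench on the other side of the case. Origin: centre of its underside. Three long handles fit side by side, standing parallel to its y.
- long_1: Satin steel D-shaped pull handle, 150 mm long: a straight bar 12 mm wide and 10 mm thick (150 mm long, its middle 33 mm above the underside) carried on a 24 x 24 mm square foot at each end, 38 mm tall overall, about 160 g. Origin: centre of the underside, between the feet; x runs along the bar, z up through the bar. A long one. It may be absent.
- long_2: Satin steel D-shaped pull handle, 150 mm long: a straight bar 12 mm wide and 10 mm thick (150 mm long, its middle 33 mm above the underside) carried on a 24 x 24 mm square foot at each end, 38 mm tall overall, about 160 g. Origin: centre of the underside, between the feet; x runs along the bar, z up through the bar. A long one. It may be absent.
- long_3: Satin steel D-shaped pull handle, 150 mm long: a straight bar 12 mm wide and 10 mm thick (150 mm long, its middle 33 mm above the underside) carried on a 24 x 24 mm square foot at each end, 38 mm tall overall, about 160 g. Origin: centre of the underside, between the feet; x runs along the bar, z up through the bar. A long one. It may be absent.
- short_1: Satin steel D-shaped pull handle, 110 mm long: a straight bar 12 mm wide and 10 mm thick (110 mm long, its middle 33 mm above the underside) carried on a 24 x 24 mm square foot at each end, 38 mm tall overall, about 130 g. Origin: centre of the underside, between the feet; x runs along the bar, z up through the bar. A short look-alike.
- short_2: Satin steel D-shaped pull handle, 110 mm long: a straight bar 12 mm wide and 10 mm thick (110 mm long, its middle 33 mm above the underside) carried on a 24 x 24 mm square foot at each end, 38 mm tall overall, about 130 g. Origin: centre of the underside, between the feet; x runs along the bar, z up through the bar. A short look-alike.
- button_1 (a joint): Angle (rad) of brass turn button 1 about the vertical; 0: points straight in over the panel; it grows counter-clockwise seen from above, turns either way, stops at -1.65 and 1.65, and stays where it is left (friction 0.05 N m). It no longer covers the panel beyond 1.25 either way.
- button_1_pivot (a point): On the pivot axis of turn button 1, at the button's top face. x runs along the button towards its pointing end, z up. The button is an upright bar 14 mm wide and 24 mm tall, reaching 32 mm ahead of the pivot and 14 mm behind it; its underside is 1.5 mm above the case's rim. Pivot at case x -85, y 106 mm.
- button_2 (a joint): Angle (rad) of brass turn button 2 about the vertical; 0: points straight in over the panel; it grows counter-clockwise seen from above, turns either way, stops at -1.65 and 1.65, and stays where it is left (friction 0.05 N m). It no longer covers the panel beyond 1.25 either way.
- button_2_pivot (a point): On the pivot axis of turn button 2, at the button's top face. x runs along the button towards its pointing end, z up. The button is an upright bar 14 mm wide and 24 mm tall, reaching 32 mm ahead of the pivot and 14 mm behind it; its underside is 1.5 mm above the case's rim. Pivot at case x 85, y 106 mm.
- button_3 (a joint): Angle (rad) of brass turn button 3 about the vertical; 0: points straight in over the panel; it grows counter-clockwise seen from above, turns either way, stops at -1.65 and 1.65, and stays where it is left (friction 0.05 N m). It no longer covers the panel beyond 1.25 either way.
- button_3_pivot (a point): On the pivot axis of turn button 3, at the button's top face. x runs along the button towards its pointing end, z up. The button is an upright bar 14 mm wide and 24 mm tall, reaching 32 mm ahead of the pivot and 14 mm behind it; its underside is 1.5 mm above the case's rim. Pivot at case x -85, y -106 mm.
- button_4 (a joint): Angle (rad) of brass turn button 4 about the vertical; 0: points straight in over the panel; it grows counter-clockwise seen from above, turns either way, stops at -1.65 and 1.65, and stays where it is left (friction 0.05 N m). It no longer covers the panel beyond 1.25 either way.
- button_4_pivot (a point): On the pivot axis of turn button 4, at the button's top face. x runs along the button towards its pointing end, z up. The button is an upright bar 14 mm wide and 24 mm tall, reaching 32 mm ahead of the pivot and 14 mm behind it; its underside is 1.5 mm above the case's rim. Pivot at case x 85, y -106 mm.
- screwdriver: Bystander: screwdriver 190 mm long on the bench; origin: on the handle-to-tip line, on its underside.
- tape: Bystander: roll of amber tape, 96 mm across, 48 mm tall; origin: centre of its underside.
- can: Bystander: can 66 mm across, 105 mm tall; origin: centre of its underside.
- carton: Bystander: small blue carton 85 x 55 x 40 mm; origin: centre of its underside.
- padlock: Bystander: brass padlock lying flat, 55 x 50 x 24 mm body; origin: centre of its underside.

How it is judged:
On the way, in this order (a step that is already met when the one before it is completed fails the run):
1. all four turn buttons are turned aside ((value of joint button_1 above 1.25 rad or value of joint button_1 below -1.25 rad) and (value of joint button_2 above 1.25 rad or value of joint button_2 below -1.25 rad) and (value of joint button_3 above 1.25 rad or value of joint button_3 below -1.25 rad) and (value of joint button_4 above 1.25 rad or value of joint button_4 below -1.25 rad) and z of panel in the frame of case below 0.06 m), for 0.2 s.
2. the panel lies flat on the mat, released (horizontal distance between panel and mat below 0.05 m and height (world z) of panel below 0.012 m and angle between panel's own z axis and vertical below 0.08 rad and contact force between panel and the fingers below 0.1 N), for 0.2 s.
At the end, for the whole second after the job is handed in: Buttons aside (over 1.25 rad either way); panel flat on the mat, grip up, centre within 50 mm of the mat's; every long handle upright on the tray floor, within 85 mm of the tray's centre lines; short handles in the case, on its floor; all at rest ((value of joint button_1 above 1.25 rad or value of joint button_1 below -1.25 rad) and (value of joint button_2 above 1.25 rad or value of joint button_2 below -1.25 rad) and (value of joint button_3 above 1.25 rad or value of joint button_3 below -1.25 rad) and (value of joint button_4 above 1.25 rad or value of joint button_4 below -1.25 rad) and horizontal distance between panel and mat below 0.05 m and height (world z) of panel below 0.012 m and angle between panel's own z axis and vertical below 0.08 rad and linear speed of each of panel, long_1, long_2, long_3 below 0.02 m/s and x of long_1 in the frame of tray between -0.085 and 0.085 m and y of long_1 in the frame of tray between -0.085 and 0.085 m and z of each of long_1, long_2, long_3 in the frame of tray below 0.012 m and angle between each of long_1, long_2, long_3's own z axis and vertical below 0.15 rad and x of long_2 in the frame of tray between -0.085 and 0.085 m and y of long_2 in the frame of tray between -0.085 and 0.085 m and x of long_3 in the frame of tray between -0.085 and 0.085 m and y of long_3 in the frame of tray between -0.085 and 0.085 m and x of short_1 in the frame of case between -0.13 and 0.13 m and y of short_1 in the frame of case between -0.08 and 0.08 m and z of each of short_1, short_2 in the frame of case below 0.03 m and x of short_2 in the frame of case between -0.13 and 0.13 m and y of short_2 in the frame of case between -0.08 and 0.08 m); the robot touches nothing.
It fails at once if a bystander is moved more than 40 mm (distance of any of screwdriver, tape, can, carton, padlock from where it was at the start of the episode above 0.04 m).
Of long_1, long_2, long_3 only 2 to 3 are there at a start; the rules pass over those that are not, and their reading is None.
At some moment in a run one of tray may be knocked a few centimetres aside while the robot is not near it.
Once in a run the grip may slacken for a moment while it holds something.
It also fails if it takes over 208 s, if anything falls off the work surface, if the arm or the gripper's body presses on something with over 40 N, if the wrist force passes 120 N, or if a joint passes its speed limit or range.

## Working session

There is one attempt and no reset: what is moved stays moved. The work goes in short steps, each a Python script; the robot and the scene stay as the last script left them, time stands still between calls to the robot, and variables do not carry over. Pictures are saved under pics/ and viewed, at most 14 in all, crops included, and the job is handed in when it is done.

```bash
mkdir -p pics; ls
cat > h.py <<'E'
from bench import manip as m
import numpy as np, cv2
def grab(n,fn=None):
    c=m.get_calibration(n); im,d=m.grab_frame(n)
    if fn: cv2.imwrite('pics/'+fn,im[:,:,::-1])
    return im,d,c
def cloud(d,c):
    K=np.array(c['camera_matrix']);v,u=np.indices(d.shape)
    P=np.stack([(u-K[0,2])/K[0,0]*d,(v-K[1,2])/K[1,1]*d,d],-1)
    W=(P-np.array(c['t']))@np.array(c['R']); W[d==0]=np.nan
    return W
def down(a): # tool y axis (closing) at world angle a+90deg ; tool x along a
    c,s=np.cos(a),np.sin(a)
    return np.array([[c,s,0],[s,-c,0],[0,0,-1.]])
E
python3 - <<'E'
from h import *
for n in ['top','side']:
    im,d,c=grab(n,n+'0.png'); W=cloud(d,c)
    np.savez(n+'0.npz',im=im,d=d,W=W)
    print(n,c['camera_matrix'],-np.array(c['R']).T@c['t'])
    for t in ['case','panel','mat','tray','button_1','screwdriver','tape','can','carton','padlock']:
        r=m.look_for(n,t); print(t,[(np.round(x['at'],3).tolist(),round(x['confidence'],2)) for x in r[:5]])
print(m.current_time(), m.current_tcp_rot().round(2) if hasattr(m.current_tcp_rot(),'round') else m.current_tcp_rot())
E
```

```text
pics
top [[466.06499359   0.         257.5091631 ]
 [  0.         466.06499359 185.73106684]
 [  0.           0.           1.        ]] [ 0.36236112 -0.0549664   1.2590025 ]
case [([0.567, 0.02, 0.056], 0.95), ([0.503, -0.078, 0.086], 0.24)]
panel [([0.57, 0.024, 0.058], 0.68)]
mat [([0.472, 0.342, 0.006], 0.95), ([0.667, -0.06, 0.086], 0.47)]
tray [([0.481, -0.325, 0.006], 0.95)]
button_1 [([0.499, -0.08, 0.085], 0.66), ([0.651, 0.134, 0.086], 0.59)]
screwdriver [([0.69, -0.453, 0.024], 0.68), ([0.569, 0.029, 0.056], 0.5)]
tape [([0.702, 0.298, 0.05], 0.6), ([0.566, 0.02, 0.061], 0.56)]
can [([0.718, -0.272, 0.107], 0.68), ([0.741, 0.206, 0.041], 0.22)]
carton [([0.745, 0.202, 0.044], 0.81), ([0.571, 0.025, 0.056], 0.74), ([0.566, 0.02, 0.057], 0.4)]
padlock [([0.764, -0.184, 0.024], 0.66), ([0.669, -0.06, 0.085], 0.54)]
side [[445.28922161   0.         251.37601335]
 [  0.         445.28922161 196.72850839]
 [  0.           0.           1.        ]] [0.29861448 0.92378068 0.64510285]
case []
panel [([0.567, 0.038, 0.056], 0.79)]
mat [([0.475, 0.354, 0.007], 0.75)]
tray [([0.482, -0.328, 0.002], 0.65), ([0.669, -0.049, 0.078], 0.54)]
button_1 [([0.498, -0.068, 0.082], 0.66), ([0.671, -0.049, 0.082], 0.65), ([0.484, 0.124, 0.082], 0.53), ([0.649, 0.143, 0.086], 0.43)]
screwdriver [([0.686, -0.44, 0.019], 0.71), ([0.67, -0.048, 0.082], 0.18)]
tape [([0.7, 0.316, 0.034], 0.6)]
can [([0.725, -0.256, 0.064], 0.59)]
carton [([0.748, 0.213, 0.039], 0.92), ([0.566, 0.128, 0.057], 0.17)]
padlock [([0.764, -0.18, 0.022], 0.7), ([0.48, 0.122, 0.082], 0.54), ([0.743, 0.214, 0.038], 0.35)]
1.1 [[ 0.95  0.31  0.  ]
 [ 0.31 -0.95 -0.  ]
 [-0.    0.   -1.  ]]
```

View pics/top0.png

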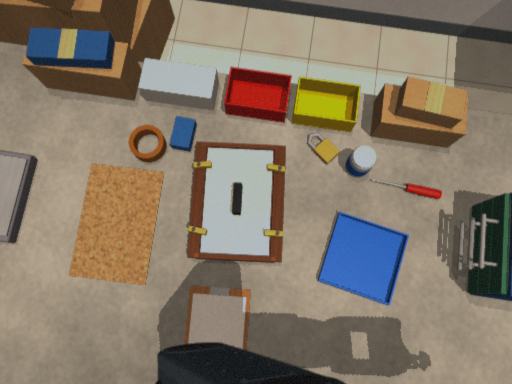

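Run:
```python
from h import *
z=np.load('top0.npz');W=z['W'];im=z['im'].astype(int)
def rect(mask,name):
    cs,_=cv2.findContours(mask.astype('uint8'),cv2.RETR_EXTERNAL,cv2.CHAIN_APPROX_NONE)
    k=max(cs,key=cv2.contourArea); k=k[:,0]
    P=W[k[:,1],k[:,0],:2]; P=P[~np.isnan(P).any(1)]
    r=cv2.minAreaRect((P*1000).astype('f4')); print(name,r)
X,Y,Z=W[...,0],W[...,1],W[...,2]
near=lambda x,y,r:(np.hypot(X-x,Y-y)<r)
rect(near(.567,.02,.23)&(Z>.045)&(Z<.075),'case')
br=im.min(2)
rect(near(.567,.02,.2)&(br>170)&(Z>.045),'panel')
rect(near(.472,.342,.2)&(Z>.001)&(Z<.02)&(im[...,0]-im[...,2]>30),'mat')
rect(near(.481,-.325,.17)&(im[...,2]-im[...,0]>30),'tray')
b=(near(.567,.02,.2)&(Z>.074)).astype('uint8')
n,l,s,c=cv2.connectedComponentsWithStats(b)
for i in range(1,n):
    if s[i,4]<15: continue
    q=l==i; P=W[q]; r=cv2.minAreaRect((P[:,:2]*1000).astype('f4')); print(s[i,4],P.mean(0).round(3),r)
```

```text
case ((580.9938354492188, 27.026809692382812), (311.8424987792969, 242.38534545898438), 5.922526836395264)
panel ((578.698486328125, 27.098426818847656), (276.3885803222656, 173.52017211914062), 5.904383659362793)
mat ((484.53594970703125, 341.9345703125), (334.1863708496094, 236.99354553222656), 1.0491867065429688)
tray ((484.50762939453125, -327.4998779296875), (200.55776977539062, 193.1683807373047), 79.49118041992188)
107 [0.654 0.132 0.084] ((655.7227783203125, 132.37493896484375), (15.565436363220215, 44.79783248901367), 11.605391502380371)
105 [ 0.674 -0.061  0.084] ((675.1940307617188, -60.71111297607422), (45.15839385986328, 15.265265464782715), 87.43840026855469)
282 [0.578 0.027 0.093] ((579.439208984375, 27.132614135742188), (80.98751068115234, 22.045778274536133), 5.557358741760254)
108 [0.484 0.114 0.084] ((483.9602966308594, 114.03526306152344), (46.13228225708008, 14.392126083374023), 85.29484558105469)
104 [ 0.505 -0.079  0.084] ((505.2868957519531, -78.92994689941406), (13.384821891784668, 42.99106979370117), 8.960278511047363)
```

The top view shows the case in the middle (buttons at (202,165), (276,168), (197,231) and (274,233)), the mat on the left and the tray at lower right. The depth-based case and button positions agree with the given geometry: case at about (0.580, 0.027), yaw 5.9°. Next I refine the mat and tray, then turn the buttons.

```bash
cat >> h.py <<'E'
C=np.array([.580,.027]); CA=np.deg2rad(5.9)
def case2w(x,y):
    c,s=np.cos(CA),np.sin(CA); return C+np.array([c*x-s*y,s*x+c*y])
def ik_down(p,a):
    """best of the two half-turn equivalents (smaller |j6|)"""
    best=None
    for k in (-1,0,1):
        q=m.inverse_kinematics(list(p),down(a+k*np.pi))
        if q is not None and (best is None or abs(q[5])<abs(best[0][5])): best=(q,a+k*np.pi)
    return best
E
python3 - <<'E'
from h import *
z=np.load('top0.npz');W=z['W'];im=z['im']
for nm,cs in dict(mat=[(91,164),(163,172),(149,283),(70,276)],tray=[(338,213),(408,236),(389,302),(319,280)]).items():
    P=np.array([W[v,u] for u,v in cs]); print(nm,P.round(3).tolist(),P.mean(0).round(3))
X,Y,Z=W[...,0],W[...,1],W[...,2]
near=lambda x,y,r:(np.hypot(X-x,Y-y)<r)
hsv=cv2.cvtColor(im,cv2.COLOR_RGB2HSV)
def rect(mask,n):
    mask=cv2.morphologyEx(mask.astype('uint8'),cv2.MORPH_OPEN,np.ones((5,5)))
    P=W[mask>0][:,:2]; print(n,cv2.minAreaRect((P*1000).astype('f4')),P.mean(0))
rect(near(.472,.342,.2)&(Z<.012)&(hsv[...,1]>105)&(hsv[...,0]<25),'mat')
rect(near(.481,-.325,.16)&(hsv[...,0]>100)&(hsv[...,0]<125)&(hsv[...,1]>150),'tray')
for x,y,a in [(-85,106,85.3),(85,106,101.6),(-85,-106,99),(85,-106,87.4)]:
    p=case2w(x/1e3,y/1e3)
    for k in(-2,-1,0,1):
        q=m.inverse_kinematics([*p,.1],down(np.deg2rad(a+180*k))); print(x,y,p.round(3),a+180*k,None if q is None else np.round(q,2).tolist())
E
```

```text
mat [[0.628, 0.449, 0.002], [0.635, 0.247, 0.003], [0.334, 0.226, -0.001], [0.32, 0.436, -0.002]] [0.479 0.34  0.001]
tray [[0.594, -0.246, 0.007], [0.558, -0.435, 0.022], [0.38, -0.399, 0.027], [0.408, -0.215, 0.021]] [ 0.485 -0.324  0.019]
mat ((479.49481201171875, 343.0159912109375), (309.05902099609375, 206.70504760742188), 1.8466094732284546) [0.47540901 0.34211119]
tray ((483.89422607421875, -323.37652587890625), (192.63287353515625, 189.89407348632812), 79.84029388427734) [ 0.48403489 -0.32717599]
-85 106 [0.485 0.124] -274.7 [0.16, 0.45, 1.89, -0.0, 0.8, 0.24]
-85 106 [0.485 0.124] -94.7 None
-85 106 [0.485 0.124] 85.3 [0.16, 0.45, 1.89, -0.0, 0.8, 0.24]
-85 106 [0.485 0.124] 265.3 None
85 106 [0.654 0.141] -258.4 [0.14, 0.71, 1.42, -0.0, 1.02, -0.06]
85 106 [0.654 0.141] -78.4 None
85 106 [0.654 0.141] 101.6 [0.14, 0.71, 1.42, -0.0, 1.02, -0.06]
85 106 [0.654 0.141] 281.6 None
-85 -106 [ 0.506 -0.087] -261 [-0.26, 0.47, 1.85, -0.0, 0.82, -0.42]
-85 -106 [ 0.506 -0.087] -81 [-0.26, 0.47, 1.85, -0.0, 0.82, 2.72]
-85 -106 [ 0.506 -0.087] 99 [-0.26, 0.47, 1.85, -0.0, 0.82, -0.42]
-85 -106 [ 0.506 -0.087] 279 [-0.26, 0.47, 1.85, -0.0, 0.82, 2.72]
85 -106 [ 0.675 -0.07 ] -272.6 [-0.17, 0.72, 1.39, -0.0, 1.03, -0.13]
85 -106 [ 0.675 -0.07 ] -92.6 None
85 -106 [ 0.675 -0.07 ] 87.4 [-0.17, 0.72, 1.39, -0.0, 1.03, -0.13]
85 -106 [ 0.675 -0.07 ] 267.4 None
```

```bash
cat > b.py <<'E'
from h import *
def turn(x,y,a0,sgn):
    p=case2w(x/1e3,y/1e3); a=np.deg2rad(a0)
    m.set_gripper(.34)
    m.move_ptp([*p,.12],down(a)); m.move_l([*p,.067],max_speed=.1)
    m.set_gripper(.2,20); f0=m.current_force()
    for s in (30,60,93):
        m.move_ptp([*p,.067],down(np.deg2rad(95.9+sgn*s)))
        print(s,np.round(m.current_force(),1),np.round(m.current_ft_torque(),2), round(m.current_grip_width(),3))
    m.set_gripper(.34); m.move_l([*p,.12],max_speed=.15)
E
python3 - <<'E'
from b import *
turn(-85,-106,99,1)
print(m.current_time(),m.current_ee_pos())
grab('top','top1.png')
print([(np.round(x['at'],3).tolist(),round(x['confidence'],2)) for x in m.look_for('top','button_1')])
E
```

```text
30 [-4.1 -0.2  1.2] [-0.07  0.7  -0.05] 0.196
60 [-2.5 -1.8 -0.7] [-0.3   0.44 -0.03] 0.196
93 [-1.2  2.   0.6] [0.23 0.18 0.02] 0.198
7.15 [ 0.50618158 -0.08714406  0.11970117]
[([0.655, 0.135, 0.089], 0.71), ([0.674, -0.062, 0.082], 0.56)]
```

View pics/top1.png

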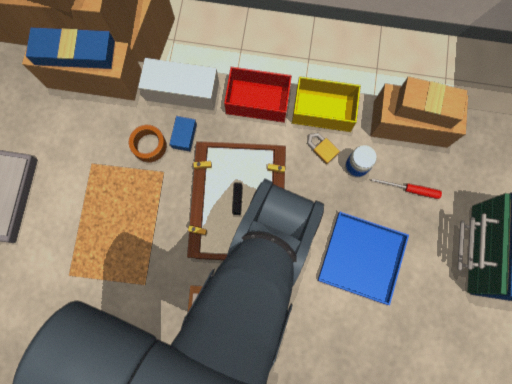

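The arm hides that button at about (270,230); the forces were small and it evidently turned. I'll do the other three, then check them all.

Run:
```python
from b import *
turn(85,-106,87.4,-1); turn(85,106,101.6,1); turn(-85,106,85.3,-1)
m.move_ptp([.40,-.22,.3],down(np.pi/2))
im,d,c=grab('top','top2.png'); W=cloud(d,c); Z=W[...,2]
b=((np.hypot(W[...,0]-.58,W[...,1]-.027)<.2)&(Z>.076)&(Z<.12)).astype('uint8')
n,l,s,_=cv2.connectedComponentsWithStats(b)
for i in range(1,n):
    if s[i,4]>15: P=W[l==i]; print(P.mean(0).round(3),cv2.minAreaRect((P[:,:2]*1000).astype('f4')))
print(m.current_time()); cv2.imwrite('pics/crop2.png',cv2.resize(im[120:290,150:330,::-1],None,fx=3,fy=3))
```

```text
30 [-5.9  0.3  2.4] [-0.05  0.95 -0.03] 0.198
60 [-3.5  1.   0.5] [0.16 0.62 0.05] 0.2
93 [-2.   3.9 -0.6] [0.38 0.32 0.08] 0.199
30 [-2.9 -0.5  1.1] [ 0.01  0.59 -0.12] 0.197
60 [-2.8 -1.8 -0.3] [-0.27  0.39  0.  ] 0.198
93 [0.4 1.3 0.5] [0.12 0.05 0.05] 0.197
30 [-5.7 -0.8  2. ] [-0.01  0.89  0.04] 0.203
60 [-4.   1.7 -1.1] [0.21 0.59 0.03] 0.203
93 [-0.7  2.5 -0.8] [0.35 0.14 0.  ] 0.201
[0.661 0.14  0.084] ((662.378173828125, 140.6114044189453), (13.979537963867188, 45.98316955566406), 89.21012115478516)
[ 0.682 -0.068  0.085] ((683.8765869140625, -68.82227325439453), (45.93821334838867, 13.247099876403809), 8.213789939880371)
[0.578 0.027 0.094] ((579.2053833007812, 27.151113510131836), (80.13433074951172, 21.964439392089844), 5.836622714996338)
[0.475 0.121 0.084] ((474.91925048828125, 120.84382629394531), (43.21569061279297, 13.153586387634277), 10.221576690673828)
[ 0.497 -0.087  0.085] ((497.2623291015625, -87.33148193359375), (13.82072639465332, 45.638858795166016), 89.81737518310547)
24.5167
```

View pics/crop2.png

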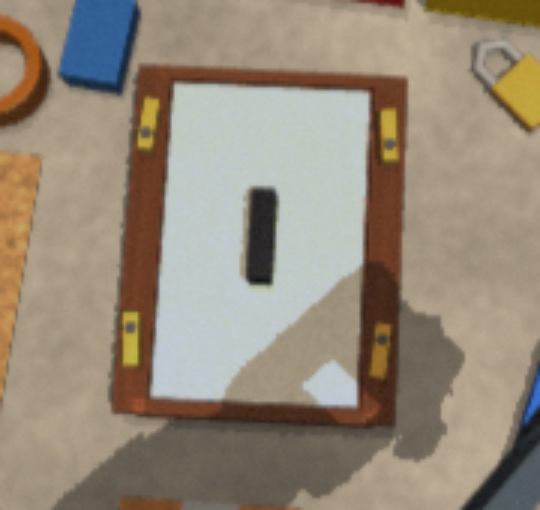

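All four buttons are aside (about 84°). Now the panel.

Run:
```python
from h import *
a=np.deg2rad(5.85); g=[.5792,.0272]
m.set_gripper(.6)
q,a=ik_down([*g,.15],a); print(a,np.round(q,2)); am=a+np.deg2rad(1.85-5.85)
m.move_ptp([*g,.15],down(a)); m.move_l([*g,.068],max_speed=.1)
m.set_gripper(0,90); print('w',m.current_grip_width(),m.current_grip_force())
m.move_l([*g,.10],max_speed=.06); print('lift',m.current_grip_width(),np.round(m.current_force(),1))
m.move_l([*g,.16],max_speed=.15)
m.set_gripper(0,90); 
m.move_l([.479,.343,.16],down(am),max_speed=.15); print('w',m.current_grip_width(),np.round(m.current_force(),1),m.current_time())
im,d,c=grab('side','side1.png')
```

```text
0.10210176124166827 [-0.03  0.5   1.65 -0.    1.    1.44]
w 0.24204305273372326 88.95625948905945
lift 0.23787037487335796 [-0.   0.1 -3.5]
w 0.2366266540738332 [-0.4 -0.  -3.6] 31.7833
```

View pics/side1.png

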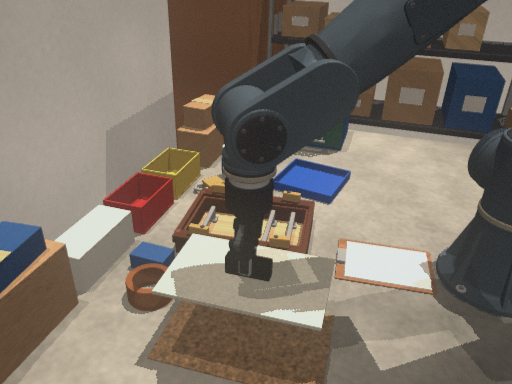

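The panel is held level over the mat (grip at (250,262)) and the open case shows handles. I'm lowering it now.

Run:
```python
from h import *
p=[.479,.343]
m.move_l([*p,.035],max_speed=.1)
for z in (.029,.026,.024,.022,.020,.018):
    m.move_l([*p,z],max_speed=.05); f=m.current_force(); print(z,np.round(f,1),round(m.current_grip_width(),3))
    if f[2]>-1: break
m.set_gripper(.6); m.dwell(.2); m.move_l([*p,.2],max_speed=.2)
m.move_ptp([.40,-.22,.35],down(np.pi/2))
im,d,c=grab('top'); W=cloud(d,c); np.savez('top3.npz',im=im,W=W)
X,Y,Z=np.moveaxis(W,-1,0)
k=(np.hypot(X-.479,Y-.343)<.2)&(im.min(2)>140)&(Z<.03)
P=W[k];print('panel',cv2.minAreaRect((P[:,:2]*1000).astype('f4')),P[:,2].min(),P[:,2].max())
for n in('long_1','short_1','tray'):
    print(n,[(np.round(x['at'],3).tolist(),round(x['confidence'],2)) for x in m.look_for('top',n)])
print(m.current_time()); cv2.imwrite('pics/crop3.png',cv2.resize(im[120:310,60:420,::-1],None,fx=2.2,fy=2.2))
```

```text
0.029 [-1.  -0.1 -2.9] 0.239
0.026 [-0.2  0.8 -3.6] 0.24
0.024 [ 0.1  0.8 -3.4] 0.24
0.022 [-0.4 -0.3 -4.1] 0.241
0.02 [-7.4 -4.8 19.6] 0.241
panel ((491.28240966796875, 348.34222412109375), (373.607421875, 393.32708740234375), 12.589263916015625) -0.010039169814257575 0.01968748609539768
long_1 [([0.534, 0.027, 0.046], 0.82)]
short_1 [([0.679, 0.033, 0.046], 0.67)]
tray [([0.548, -0.278, 0.005], 0.94)]
38.6333
```

View pics/crop3.png

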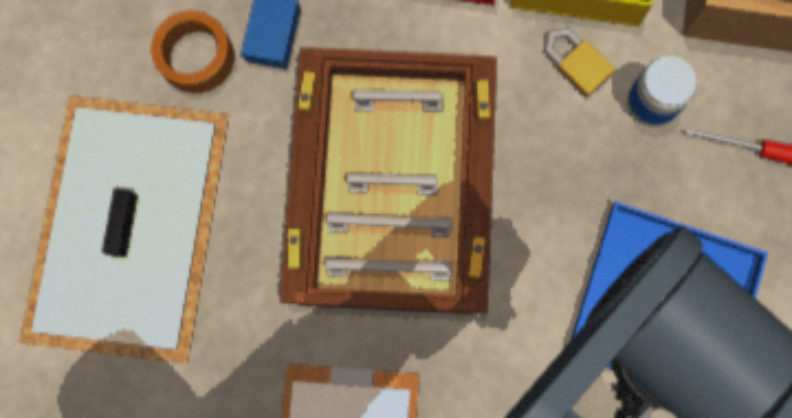

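The panel lies centred on the mat and the tray hasn't moved. Four handles are in the case: the upper two are short and the lower two long. I'll measure the bars by depth.

```bash
cat >> h.py <<'E'
def bars(W):
    Z=W[...,2]; c,s=np.cos(CA),np.sin(CA); D=W[...,:2]-C
    cx=D[...,0]*c+D[...,1]*s; cy=-D[...,0]*s+D[...,1]*c
    b=((abs(cx)<.132)&(abs(cy)<.08)&(Z>.036)&(Z<.056)).astype('uint8')
    n,l,st,_=cv2.connectedComponentsWithStats(b); out=[]
    for i in range(1,n):
        if st[i,4]<30: continue
        P=W[l==i]; (x,y),(w,h),a=cv2.minAreaRect((P[:,:2]*1000).astype('f4'))
        if w<h: a+=90; w,h=h,w
        out.append((x/1e3,y/1e3,a%180,w,h,np.median(P[:,2])))
    return sorted(out)
def tray_pose(im,W):
    hsv=cv2.cvtColor(im,cv2.COLOR_RGB2HSV); X,Y=W[...,0],W[...,1]
    k=(X>.3)&(X<.7)&(Y<-.13)&(Y>-.55)&(W[...,2]<.035)&(hsv[...,0]>100)&(hsv[...,0]<125)&(hsv[...,1]>150)
    k=cv2.morphologyEx(k.astype('uint8'),cv2.MORPH_OPEN,np.ones((5,5)))
    n,l,st,_=cv2.connectedComponentsWithStats(k); i=1+np.argmax(st[1:,4])
    return cv2.minAreaRect((W[l==i][:,:2]*1000).astype('f4'))
E
python3 - <<'E'
from h import *
for b in bars(np.load('top3.npz')['W']): print(np.round(b,3))
E
```

```text
[4.76000e-01 1.40000e-02 9.68860e+01 1.45988e+02 1.23710e+01 4.50000e-02]
[5.29000e-01 2.20000e-02 9.64000e+01 1.47688e+02 1.29390e+01 4.40000e-02]
[5.79000e-01 2.50000e-02 9.65300e+01 1.06235e+02 1.28260e+01 4.50000e-02]
[6.83000e-01 3.50000e-02 9.80240e+01 1.05274e+02 1.24500e+01 4.50000e-02]
```

```bash
cat > p.py <<'E'
from h import *
def pick(x,y,adeg):
    q,a=ik_down([x,y,.13],np.deg2rad(adeg)); m.set_gripper(.32)
    m.move_ptp([x,y,.13],down(a)); m.move_l([x,y,.023],max_speed=.1)
    print('f',np.round(m.current_force(),1))
    m.set_gripper(0,80); w=m.current_grip_width()
    m.move_l([x,y,.06],max_speed=.08); m.move_l([x,y,.14],max_speed=.2); m.set_gripper(0,80)
    im,d,c=grab('top'); r=tray_pose(im,cloud(d,c)); print('grip',w,m.current_grip_width(),np.round(m.current_force(),1),'tray',r)
    return r
def place(r,off,adeg_guess=80):
    (tx,ty),(w,h),a=r; assert 180<min(w,h) and max(w,h)<205
    ang=a%90
    ang=min((ang,ang-90,ang+90),key=lambda v:abs(v-adeg_guess)); t=np.deg2rad(ang)
    p=np.array([tx,ty])/1e3+off*np.array([np.sin(t),-np.cos(t)])
    q,a=ik_down([*p,.14],t); print('place',p,ang)
    m.move_ptp([*p,.14],down(a)); print('w',m.current_grip_width())
    m.move_l([*p,.03],max_speed=.12)
    for z in (.023,.021,.019,.017):
        m.move_l([*p,z],max_speed=.04); f=m.current_force(); print(z,np.round(f,1))
        if f[2]>3: break
    m.set_gripper(.32); m.dwell(.2); m.move_l([*p,.14],max_speed=.15)
E
python3 - <<'E'
from p import *
r=pick(.476,.0145,96.9); grab('side','side2.png'); print(m.current_time())
place(r,.04)
m.move_ptp([.5,.0,.2],down(np.deg2rad(97)))
im,d,c=grab('top','top4.png'); W=cloud(d,c); print(tray_pose(im,W)); [print(np.round(b,3)) for b in bars(W)]
print(m.current_time())
E
```

```text
f [0.2 0.2 0.1]
grip 0.1219128856672731 0.12149471024390826 [ 0.6 -0.6 -1.7] tray ((483.7869567871094, -323.51788330078125), (192.5435028076172, 189.539306640625), 79.70804595947266)
43.225
place [ 0.52314336 -0.33066445] 79.70804595947266
w 0.11918046913051071
0.023 [-0.2  0.8 -2.1]
0.021 [ 0.1 -0.8 -1.8]
0.019 [-0.9  0.5  4.3]
((484.0038757324219, -323.29461669921875), (192.12965393066406, 189.9052276611328), 79.76638793945312)
[6.83000e-01 3.50000e-02 9.81380e+01 1.05559e+02 1.18990e+01 4.50000e-02]
49.2167
```

View pics/top4.png

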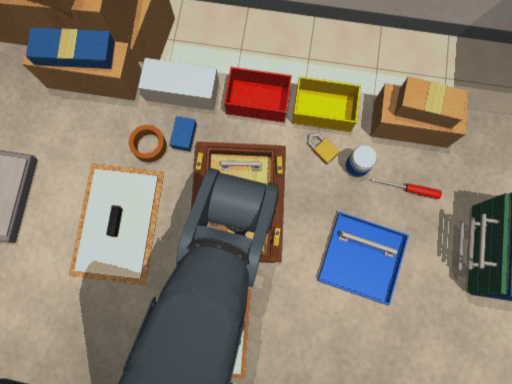

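The first long handle stands in the tray at (368,243). Next is the second.

Run:
```python
from p import *
r=pick(.5285,.0215,96.4); 
place(r,-.04)
m.move_ptp([.40,.15,.35],down(np.pi/2))
im,d,c=grab('top'); W=cloud(d,c); np.savez('top5.npz',im=im,W=W); print(tray_pose(im,W))
k=(np.hypot(W[...,0]-.484,W[...,1]+.323)<.15)&(W[...,2]>.031)&(W[...,2]<.08)
n,l,st,_=cv2.connectedComponentsWithStats(k.astype('uint8'))
for i in range(1,n):
    if st[i,4]>20: P=W[l==i]; print(P.mean(0).round(3),cv2.minAreaRect((P[:,:2]*1000).astype('f4')))
[print(np.round(b,3)) for b in bars(W)]; print(m.current_time(),m.current_force())
print([(np.round(x['at'],3).tolist(),round(x['confidence'],2)) for x in m.look_for('top','long_1')])
cv2.imwrite('pics/crop5.png',cv2.resize(im[120:310,60:420,::-1],None,fx=2.2,fy=2.2))
```

```text
f [-0.1  0.2 -0.1]
grip 0.1212032295755429 0.11537694188264462 [ 0.  -0.3 -1.4] tray ((483.9368896484375, -323.1226501464844), (191.9302978515625, 189.92007446289062), 79.72557067871094)
place [ 0.4445783  -0.31598813] 79.72557067871094
w 0.12491015131895253
0.023 [ 0.4 -0.6 -1.3]
0.021 [ 1.2 -0.6 -1.6]
0.019 [-2.   0.2  6. ]
((483.9178466796875, -323.29931640625), (192.1770477294922, 189.9905242919922), 79.52811431884766)
[ 0.523 -0.331  0.041] ((523.1590576171875, -330.55474853515625), (149.6902618408203, 13.164793968200684), 79.84310150146484)
[ 0.445 -0.315  0.041] ((445.37640380859375, -315.0782470703125), (150.7431640625, 12.554808616638184), 79.55089569091797)
[5.79000e-01 2.50000e-02 9.65380e+01 1.06408e+02 1.28470e+01 4.40000e-02]
[6.83000e-01 3.50000e-02 9.75940e+01 1.05456e+02 1.26380e+01 4.50000e-02]
59.35 [-0.14511545  0.47168288  0.31255132]
[([0.448, -0.308, 0.043], 0.9), ([0.525, -0.33, 0.044], 0.87), ([0.677, 0.032, 0.05], 0.63)]
```

View pics/crop5.png

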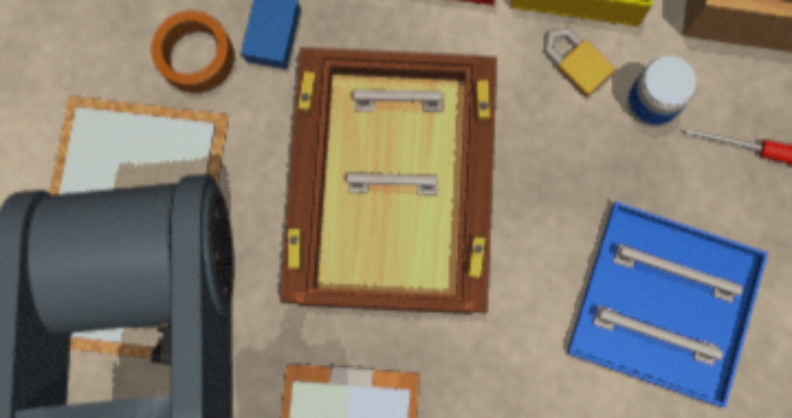

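Both long handles (149.7 and 150.7 mm measured) stand in the tray at (680,270) and (660,335). Both short ones remain in the case, and the buttons are aside.

```bash
python3 -c "
from bench import manip as m
m.dwell(.5); print(m.sign_off())"
```

```text
the job is handed in; nothing more can be done
None
```

The job is handed in at about 60 s on the robot's clock: all four buttons are aside, the panel lies flat on the mat grip up, both long handles stand in the tray, and both short ones are still in the case; the hand-in did not report a verdict.

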